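# Lock the clamping fixture by pushing its pin through the L-shaped slot

## Robot

A 6-joint arm with a two-finger parallel gripper is mounted at the origin on the work surface. World frame = base frame: x ahead of the robot, y to its left, z up, the work surface at z = 0. Lengths are in m, angles in rad, forces in N, time in s.
With the tool pointing down it reaches from about 0.2 to 0.875 m from the base axis. Payload 3.4 kg.
Tool frame: the origin (TCP) lies midway between the tips of the shut fingers; the grasp point (between the pads) lies 19 mm behind it (robot.grasp_offset is the distance from the TCP to the grasp point, in m); z points along the fingers, y is the line along which they close (so a half turn about z gives the same grasp; the last joint's range is limited). The gripper opens to 94 mm and grips with 3 to 60 N. Pads are 16 mm wide; open, the fingers measure 119 mm over their backs; the gripper's body (75 mm by 177 mm) begins 78 mm behind the grasp point.
Start: joints at [1.009, 0.276, 1.505, -0, 1.361, -0.121], TCP at [0.245, 0.52, 0.205] pointing down, gripper open.
Joint ranges: [-2.89, 2.89], [-0.75, 2.08], [0.22, 2.7], [-1.18, 4.32], [0.11, 2.71], [-2.7, 2.7]. Speed limits (rad/s): [2.57, 2.57, 3.14, 3.14, 3.14, 3.14].

## Interface

Orientations are given as a 3x3 rotation matrix whose columns are the frame's x, y, z axes.
In Python, from plant import robot, eyes, outline_of, tip_of gives the robot as it stands.
- The arm moves only by the tool apply_moves, never from a script. Its argument "plan" is one flat list of numbers, 7 for each row, row after row: the turn, a rotation vector about the tool's x, y, z each as a share of pi/4 rad, from -1 to 1, then the shift along the tool's x, y, z each as a share of 0.1 m, from -1 to 1, then the opening, from 0 (shut) to 1 (fully open). In form: [rx, ry, rz, tx, ty, tz, grip, rx, ry, rz, tx, ty, tz, grip, ...]. A call has 1 to 20 rows; each row is the pose to reach, as a shift and turn from the pose commanded when the call began, along the tool's axes at that moment; what a row does not reach only later rows make up. A row lasts 1/10 s, in which the tool goes at most 50 mm and 8.59 degrees, less where a joint would pass 70% of its speed; a pose out of reach is approached as far as the arm can. A call with a number of a shift or a turn outside -1 to 1 is refused whole. A call with a gripper value outside its range is refused whole. The fingers move at their own pace and stop on an object; the grip force is fixed at half the most. Time passes only in rows, so rows that repeat a pose let the fingers close. It gives the time, the measured TCP pose, the force, the opening and the grip force at its end, in the units of the state.
- robot.observe(): the state, without advancing time (a new reading comes with each control period).
- eyes.read_camera(name): name is "side" or "top"; returns the picture (384x512x3 uint8, red, green, blue); there is no depth.
- eyes.get_calibration(name): a dict with "fx", "fy", "cx", "cy" (pixels), "R" (3x3) and "t" (3): a world point X has camera coordinates R X + t. Camera axes: x right, y down, z forward; pixel columns grow to the right and rows downward; lengths in m; the calibration is good to about 2 mm. A picture is of the moment at which its call begins. get_calibration takes no time and is no camera call.
- robot.job_done(): hands the job in; it is judged then, once.
Trained networks look in the newest picture that a camera, given by its name, has taken for a name from the list of things; names that differ only in an ending like _2 or _b are one class to them, and where a whole thing is asked for, a point or a joint stands for the part that bears it (a point fixed in the world has none). Each returns a list of dicts, best first, with "p" (0 to 1); they miss things now and then, are a little off and sometimes report something else, mostly with a low value. They report only what shows in the picture. A call takes as long as a camera call. They do not tell look-alikes from the thing itself.
- outline_of(camera, query): "pixels" (384x512 bool, what is visible of it) and "box" ([left, top, width, height] as shares, 0 to 1, of the picture: columns of its width, rows of its height, round what is visible of it).
- tip_of(camera, query): "position" ([column, row] as shares, 0 to 1, of the picture: columns of its width, rows of its height: a listed point, or the origin of a listed thing).
The state is a dict: "time": time; "joint_pos": joint angles; "dq": joint speeds; "effort": joint torques, N m; "tcp_pos": TCP position; "ee_rot": TCP orientation; "force": force on the tool from outside, world axes, zero at the start; "wrist_torque": the same for the moment, N m; "gripper_width": opening from 0.0 (shut) to 1.0 (fully open); "grip_force": force on a finger pad.
Only numpy, scipy, OpenCV 4.12 (cv2) and the standard library are available. Lean on these libraries where they do the work, as an engineer would, in place of code of your own. Each camera call takes 0.05 s, during which the arm holds its last target. There are 200 camera calls.

## Task

Lock the clamping fixture that has the L-shaped slot: with closed fingertips or the outside of a finger, push its upright pin along the long leg of the slot to the corner, then round the corner and along the short leg fully home to the end, and leave it there. Only push the pin; do not take its grip between the fingers. Leave the pin of the fixture with the straight slot alone, and do not disturb the tools and parts lying about.

Things in the scene. Friction and masses are not known exactly. Their poses are not given: they have to be found in the camera images.
- gate_fixture: fixture with the L-shaped slot, 160 (x) x 130 (y) x 55 high mm, fixed to the bench, flat cover, 6 mm bolt heads at its corners; origin under its centre. Slot 20 wide: long leg along the fixture's x (pin centre x -47 to +37, y = -27), then a square corner into the short leg along its +y (pin centre y -27 to +27, x = +37). No springs: the pin stays where it is left
- gate_knob (a point): centre of the top of the locking pin's grip: upright black cylinder, 26 diameter, 42 tall, from 3 mm above the cover, on a 16 mm pin; this point is 100 above the bench and moves with the pin. The pin slides upright with about 1.5 N of drag and cannot come out. It has 4 mm of play across the slot, so it enters the short leg only from the last 4 mm of the long leg
- pin_along (a joint): how far the locking pin has gone along the long leg, m: 0 at the start end, 0.084 against the corner's far wall (fixture's +x)
- pin_across (a joint): how far the locking pin has gone along the short leg, m: 0 against the long leg's outer wall, up to 0.004 of play there while it is in the long leg, 0.054 at the very end of the short leg (fixture's +y), which is the locked position
- plain_fixture: a look-alike fixture with a single straight slot along its x, 160 (its x) x 130 (its y) x 55 high, fixed to the bench, flat metal cover on top with four small bolt heads (6 high) at the corners; origin under its centre. Not to be operated (sizes in mm)
- plain_knob (a point): centre of the top of the look-alike's own round black grip (26 diameter, 42 tall, top 100 above the bench); to be left where it is (sizes in mm)
- hex_bolt: bystander: steel hexagon bolt standing on its head, head 30 across and 12 high, 50 tall; origin under its centre (mm)
- socket: bystander: upright round socket-wrench insert, 28 diameter, 38 tall; origin under its centre (mm)
- torque_wrench: bystander: torque wrench lying flat, 425 long, up to 90 wide, about 32 high; origin under its middle, x axis along it (mm)
- dial_gauge: bystander: dial gauge on a magnetic stand, base 50 x 60, 220 tall, gauge held 100 out along its -y; origin under the base (mm)
- spanner: bystander: small spanner lying flat, 180 long, about 20 high; origin under its middle, x axis along it (mm)
- oil_bottle: bystander: grey plastic oil bottle, 60 diameter, 150 tall; origin under its centre (mm)
- steel_block: bystander: steel gauge block 50 x 40 x 30 high; origin under its centre (mm)
Things that resemble listed ones, but are neither listed nor needed, are in the scene too. Leave any brown or green look-alike of the gate_fixture alone.

How it is judged:
On the way:
1. the pin has been pushed along the long leg to the corner (value of joint pin_along above 0.074 m and value of joint pin_across below 0.03 m), for 0.04 s.
At the end, for the whole second after the job is handed in: the locking pin rests at the end of the short leg, within 5 mm of its very end (pin_across above 0.049, pin_along above 0.076); the look-alike's grip is within 8 mm of where it was and no bystander has moved more than 30 mm or tipped over (value of joint pin_along above 0.076 m and value of joint pin_across above 0.049 m and velocity of joint pin_along between -0.01 and 0.01 m/s and velocity of joint pin_across between -0.01 and 0.01 m/s and distance of plain_knob from where it was at the start of the episode below 0.008 m and not (distance of hex_bolt from where it was at the start of the episode above 0.03 m) and not (distance of socket from where it was at the start of the episode above 0.03 m) and not (distance of torque_wrench from where it was at the start of the episode above 0.03 m) and not (distance of dial_gauge from where it was at the start of the episode above 0.03 m) and not (distance of spanner from where it was at the start of the episode above 0.03 m) and not (distance of oil_bottle from where it was at the start of the episode above 0.03 m) and not (distance of steel_block from where it was at the start of the episode above 0.03 m) and not (angle between hex_bolt's own z axis and vertical above 0.5 rad) and not (angle between socket's own z axis and vertical above 0.5 rad) and not (angle between torque_wrench's own z axis and vertical above 0.5 rad) and not (angle between dial_gauge's own z axis and vertical above 0.5 rad) and not (angle between spanner's own z axis and vertical above 0.5 rad) and not (angle between oil_bottle's own z axis and vertical above 0.5 rad) and not (angle between steel_block's own z axis and vertical above 0.5 rad)); the robot touches nothing.
It fails at once if the locking pin's grip is taken between the fingers (grasp point within 10 mm of the grip's axis and lower than 8 mm above its top) (horizontal distance between the grasp point and gate_knob below 0.01 m and z of the grasp point in the frame of gate_knob below 0.008 m).
It fails at once if the look-alike's pin is moved by more than 8 mm (distance of plain_knob from where it was at the start of the episode above 0.008 m).
It fails at once if a bystander is moved or lifted by more than 30 mm or tipped by more than about 30 degrees (distance of any of hex_bolt, socket, torque_wrench, dial_gauge, spanner, oil_bottle, steel_block from where it was at the start of the episode above 0.03 m or angle between any of hex_bolt, socket, torque_wrench, dial_gauge, spanner, oil_bottle, steel_block's own z axis and vertical above 0.5 rad).
It also fails if it takes over 38 s, if anything falls off the work surface, if the arm or the gripper's body presses on something with over 40 N, if the wrist force passes 120 N, or if a joint passes its speed limit or range.

## Working session

There is one attempt and no reset: what is moved stays moved. The work goes in short steps, Python scripts to look and compute and a tool call to move; the robot and the scene stay as the last step left them, time stands still between calls to the robot, and variables do not carry over. Pictures are saved under pics/ and viewed, at most 10 in all, crops included, and the job is handed in when it is done.

Besides the shell and the picture viewer there is one more tool, called after ">>>" as name(argument=value, ...) on one line, values as JSON. apply_moves: Moves the arm, as the interface text tells. Shift numbers are shares of 0.1 m and turn numbers shares of pi/4 rad, none past 1 either way. Its arguments: {"type":"object","properties":{"plan":{"type":"array","items":{"type":"number"}}},"required":["plan"]}

```bash
mkdir -p pics; cat > h.py <<'E'
import numpy as np, cv2
from plant import robot, eyes, outline_of, tip_of
def shot(c,n):
    im=eyes.read_camera(c); cv2.imwrite(f'pics/{n}.png',cv2.cvtColor(im,cv2.COLOR_RGB2BGR)); return im
def to_plane(c,uv,z):
    k=eyes.get_calibration(c);R=np.array(k['R']);t=np.array(k['t'])
    d=R.T@np.array([(uv[0]-k['cx'])/k['fx'],(uv[1]-k['cy'])/k['fy'],1]);o=-R.T@t
    return o+d*(z-o[2])/d[2]
def proj(c,X):
    k=eyes.get_calibration(c);p=np.array(k['R'])@np.array(X)+np.array(k['t'])
    return np.array([k['fx']*p[0]/p[2]+k['cx'],k['fy']*p[1]/p[2]+k['cy']])
E
python3 - <<'E'
from h import *
for c in ('top','side'):
    shot(c,c+'0')
    for q,z in (('gate_knob',.1),('gate_fixture',0),('plain_knob',.1),('plain_fixture',0)):
        for r in tip_of(c,q)[:4]:
            uv=np.array(r['position'])*[512,384]
            print(c,q,round(r['p'],2),uv.round(1),to_plane(c,uv,z).round(4))
print(robot.observe())
E
```

```text
top gate_knob 0.65 [426.8 258.5] [ 0.2858 -0.5888  0.1   ]
top gate_knob 0.64 [154.2 255.1] [0.3135 0.3115 0.1   ]
top gate_knob 0.63 [306.  184.9] [ 0.5406 -0.2012  0.1   ]
top gate_knob 0.52 [296.9 254.8] [ 0.3058 -0.1615  0.1   ]
top gate_fixture 0.98 [281.5 247.6] [ 0.3339 -0.1167  0.    ]
top gate_fixture 0.7 [402.6 253.9] [ 0.3038 -0.5452  0.    ]
top gate_fixture 0.65 [293.3 180.5] [ 0.5769 -0.1673  0.    ]
top plain_knob 0.42 [197.8 183.1] [0.5542 0.1688 0.1   ]
top plain_fixture 0.57 [201.5 180.8] [0.5826 0.1703 0.    ]
top plain_fixture 0.32 [244.9 179.8] [0.5832 0.0106 0.    ]
side gate_knob 0.7 [271.4 224.5] [ 0.5492 -0.2084  0.1   ]
side gate_knob 0.57 [186.6 220.9] [ 0.31   -0.1561  0.1   ]
side gate_knob 0.52 [176.2 369.5] [ 0.2881 -0.5775  0.1   ]
side gate_fixture 0.67 [195.1 366.8] [ 0.3146 -0.5336  0.    ]
side gate_fixture 0.66 [194.2 232.8] [ 0.3192 -0.1141  0.    ]
side gate_fixture 0.57 [277.5 235.3] [ 0.5763 -0.1653  0.    ]
side plain_knob 0.58 [253.8 147.3] [0.5495 0.1721 0.1   ]
side plain_fixture 0.79 [264.9 165.8] [0.5913 0.1854 0.    ]
side plain_fixture
[... 227 characters left out ...]
e+00, -1.21018134e-01]), 'dq': array([-7.30522035e-04, -2.36574191e-03, -4.47310021e-04,  1.60348530e-03,
        2.26171277e-04,  1.96904252e-06]), 'effort': array([-2.13730040e-03, -4.04093206e+01, -2.37290150e+01,  7.01332977e-02,
        2.59677490e-02, -1.79519861e-05]), 'tcp_pos': array([0.24533439, 0.52004718, 0.20545938]), 'ee_rot': array([[-9.04420493e-01,  4.26642207e-01, -1.23785166e-06],
       [ 4.26642207e-01,  9.04420492e-01,  1.92122667e-05],
       [ 9.31630225e-06,  1.68478479e-05, -1.00000000e+00]]), 'force': array([-0.41283694,  0.17988389,  0.44305307]), 'wrist_torque': array([ 0.03553785, -0.02979687,  0.01156949]), 'grip_force': 0.0, 'gripper_width': 1.000220389591144}
```

```bash
python3 -c "
import cv2
for c in ('top','side'):
    cv2.imwrite(f'pics/{c}0b.png',cv2.resize(cv2.imread(f'pics/{c}0.png'),(800,600),interpolation=cv2.INTER_CUBIC))"
```

```text
(no output)
```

View pics/top0b.png

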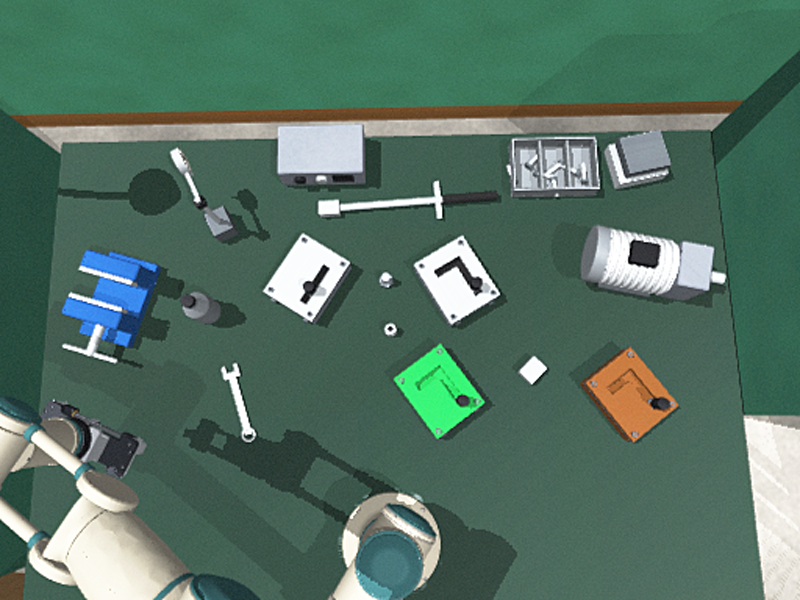

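View pics/side0b.png

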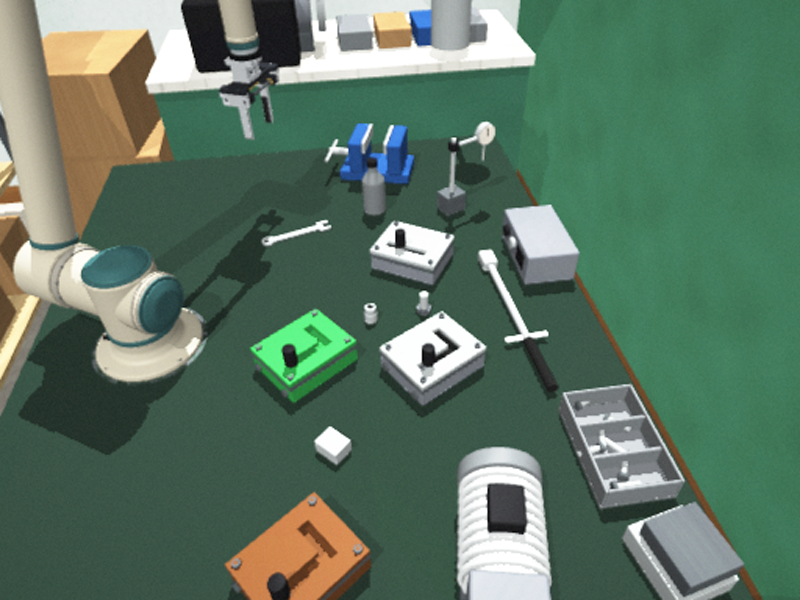

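The top view (800 px wide) shows the white L-slot fixture at about (457,280). Its knob is at (477,284), the slot corner at (464,261) and the short-leg end at (440,273). The straight-slot fixture is at (307,278), and the green and brown ones are decoys. The side view agrees. Next I'll get the exact pose.

```bash
python3 - <<'E'
from h import *
from scipy.optimize import minimize
k={c:cv2.imread(f'pics/{c}0.png') for c in('top','side')}
g={c:cv2.GaussianBlur(cv2.cvtColor(k[c],cv2.COLOR_BGR2GRAY),(0,0),1.2).astype(np.float32) for c in k}
# inside/outside samples of the cover rim and the slot (dark), z=0.055
def line(a,b,n=40): return np.linspace(a,b,n)
def rim(e): 
    x,y=.08+e,.065+e; return np.vstack([line((-x,-y),(x,-y)),line((x,-y),(x,y)),line((x,y),(-x,y)),line((-x,y),(-x,-y))])
slot=np.vstack([line((-.02,-.027),(.037,-.027)),line((.037,-.027),(.037,.027),20)])
side_=np.vstack([line((-.02,-.005),(.015,-.005)),line((-.02,-.048),(.037,-.048)),line((.06,-.027),(.06,.027),20),line((.014,-.005),(.014,.027),20)])
def val(c,P,p):
    C,S=np.cos(p[2]),np.sin(p[2]); W=np.c_[p[0]+C*P[:,0]-S*P[:,1],p[1]+S*P[:,0]+C*P[:,1],np.full(len(P),.055)]
    kk=eyes.get_calibration(c);q=W@np.array(kk['R']).T+np.array(kk['t'])
    u=(kk['fx']*q[:,0]/q[:,2]+kk['cx']).astype(np.float32);v=(kk['fy']*q[:,1]/q[:,2]+kk['cy']).astype(np.float32)
    return cv2.remap(g[c],u[None],v[None],cv2.INTER_LINEAR).mean()
def cost(p,cs): return sum(val(c,rim(.004),p)-val(c,rim(-.004),p)+val(c,slot,p)-val(c,side_,p) for c in cs)
for cs in(['top'],['side'],['top','side']):
    best=min((minimize(cost,(.575+dx,-.167+dy,.48+a),args=(cs,),method='Nelder-Mead',options=dict(initial_simplex=np.array([.575+dx,-.167+dy,.48+a])+np.vstack([np.zeros(3),np.diag([.008,.008,.08])]))) for dx in(-.01,0,.01) for dy in(-.01,0,.01) for a in(-.1,0,.1)),key=lambda r:r.fun)
    print(cs,best.x.round(4),round(best.fun,1))
p=best.x
C,S=np.cos(p[2]),np.sin(p[2])
w=lambda x,y:(p[0]+C*x-S*y,p[1]+S*x+C*y)
print('knob pred',w(-.047,-.027),'corner',w(.037,-.027),'end',w(.037,.027))
out=[]
for c,(u,v) in(('top',(292,180)),('side',(277,227))):
    s=6;im=cv2.resize(k[c][v-33:v+33,u-33:u+33],None,fx=s,fy=s,interpolation=cv2.INTER_CUBIC)
    for P,z,col in((rim(0),.055,(0,0,255)),(slot,.055,(0,255,0)),(np.array([[-.047,-.027]]),.1,(255,0,255))):
        for a in P:
            q=(proj(c,(*w(*a),z))-[u-33,v-33]+.5)*s
            cv2.circle(im,tuple(int(t) for t in q),1 if len(P)>1 else 4,col,-1)
    out.append(im)
cv2.imwrite('pics/fit.png',np.hstack(out))
st=robot.observe();R=st['ee_rot'];d=np.array([*w(-.09,-.027),.205])-st['tcp_pos'];print('tool shift',(R.T@d).round(4),'turn',np.arctan2(R[1,1],R[0,1])-p[2])
E
```

```text
Traceback (most recent call last):
ValueError: time passes only in moves, steps and waits
```

`get_calibration` is limited in how often it can be called, so I'll cache it.

```bash
cat >> h.py <<'E'
import functools
class _E:
    read_camera=staticmethod(eyes.read_camera)
    get_calibration=staticmethod(functools.lru_cache(eyes.get_calibration))
eyes=_E
E
cat > fit.py <<'E'
from h import *
from scipy.optimize import minimize
k={c:cv2.imread(f'pics/{c}0.png') for c in('top','side')}
g={c:cv2.GaussianBlur(cv2.cvtColor(k[c],cv2.COLOR_BGR2GRAY),(0,0),1.2).astype(np.float32) for c in k}
def line(a,b,n=40): return np.linspace(a,b,n)
def rim(e): 
    x,y=.08+e,.065+e; return np.vstack([line((-x,-y),(x,-y)),line((x,-y),(x,y)),line((x,y),(-x,y)),line((-x,y),(-x,-y))])
slot=np.vstack([line((-.02,-.027),(.037,-.027)),line((.037,-.027),(.037,.027),20)])
side_=np.vstack([line((-.02,-.005),(.015,-.005)),line((-.02,-.048),(.037,-.048)),line((.06,-.027),(.06,.027),20),line((.014,-.005),(.014,.027),20)])
def val(c,P,p):
    C,S=np.cos(p[2]),np.sin(p[2]); W=np.c_[p[0]+C*P[:,0]-S*P[:,1],p[1]+S*P[:,0]+C*P[:,1],np.full(len(P),.055)]
    kk=eyes.get_calibration(c);q=W@np.array(kk['R']).T+np.array(kk['t'])
    u=(kk['fx']*q[:,0]/q[:,2]+kk['cx']).astype(np.float32);v=(kk['fy']*q[:,1]/q[:,2]+kk['cy']).astype(np.float32)
    return cv2.remap(g[c],u[None],v[None],cv2.INTER_LINEAR).mean()
def cost(p,cs): return sum(val(c,rim(.004),p)-val(c,rim(-.004),p)+val(c,slot,p)-val(c,side_,p) for c in cs)
for cs in(['top'],['side'],['top','side']):
    best=min((minimize(cost,s,args=(cs,),method='Nelder-Mead',options=dict(initial_simplex=s+np.vstack([np.zeros(3),np.diag([.008,.008,.08])]))) for s in [np.array([.575+dx,-.167+dy,.48+a]) for dx in(-.01,0,.01) for dy in(-.01,0,.01) for a in(-.1,0,.1)]),key=lambda r:r.fun)
    print(cs,best.x.round(4),round(best.fun,1))
p=best.x
C,S=np.cos(p[2]),np.sin(p[2])
w=lambda x,y:(p[0]+C*x-S*y,p[1]+S*x+C*y)
print('knob pred',w(-.047,-.027),'corner',w(.037,-.027),'end',w(.037,.027))
out=[]
for c,(u,v) in(('top',(292,180)),('side',(277,227))):
    s=6;im=cv2.resize(k[c][v-33:v+33,u-33:u+33],None,fx=s,fy=s,interpolation=cv2.INTER_CUBIC)
    for P,z,col in((rim(0),.055,(0,0,255)),(slot,.055,(0,255,0)),(np.array([[-.047,-.027]]),.1,(255,0,255))):
        for a in P:
            q=(proj(c,(*w(*a),z))-[u-33,v-33]+.5)*s
            cv2.circle(im,tuple(int(t) for t in q),1 if len(P)>1 else 4,col,-1)
    out.append(im)
cv2.imwrite('pics/fit.png',np.hstack(out))
st=robot.observe();R=st['ee_rot'];d=np.array([*w(-.09,-.027),.205])-st['tcp_pos'];print('tool shift',(R.T@d).round(4),'turn',np.arctan2(R[1,1],R[0,1])-p[2])
E
python3 fit.py
```

```text
['top'] [ 0.573  -0.1569  0.5327] -301.0
['side'] [ 0.5723 -0.1593  0.5282] -226.5
['top', 'side'] [ 0.5727 -0.158   0.5299] -522.3
knob pred (np.float64(0.5458302884025715), np.float64(-0.20506800064276506)) corner (np.float64(0.6183105673468893), np.float64(-0.1626108556121123)) end (np.float64(0.5910166883986124), np.float64(-0.11601639057647944))
tool shift [-5.569e-01 -5.631e-01  4.000e-04] turn 0.6001250880911435
```

View pics/fit.png

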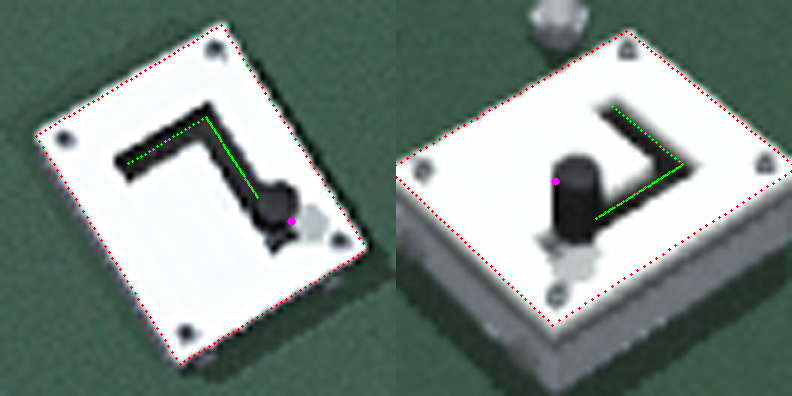

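The rim fit is good to a few mm: fixture at (0.573, -0.158), yaw 0.53. The grip sits about 14 mm along its slot, and the slot is visible behind it. Now I'll travel over with the fingers closing.

>>> apply_moves(plan=[0,0,0,-1,-1,0,0,0,0,0,-1,-1,0,0,0,0,0,-1,-1,0,0,0,0,0,-1,-1,0,0])

```text
time: 0.9
tcp_pos: [0.2939, 0.3828, 0.2057]
ee_rot: [[-0.903, 0.43, 0.001], [0.43, 0.903, -0.002], [-0.002, -0.002, -1.0]]
force: [0.1, 1.4, -0.1]
gripper_width: 0.693
grip_force: 0.0
```

>>> apply_moves(plan=[0,0,0,-1,-1,0,0,0,0,0,-1,-1,0,0,0,0,0,-1,-1,0,0,0,0,0,-1,-1,0,0])

```text
time: 1.3
tcp_pos: [0.3423, 0.2508, 0.2057]
ee_rot: [[-0.902, 0.431, 0.001], [0.431, 0.902, -0.001], [-0.002, -0.001, -1.0]]
force: [-1.0, 0.7, -0.2]
gripper_width: 0.354
grip_force: 0.0
```

>>> apply_moves(plan=[0,0,0,-1,-1,0,0,0,0,0,-1,-1,0,0,0,0,0,-1,-1,0,0,0,0,0,-1,-1,0,0])

```text
time: 1.7
tcp_pos: [0.3909, 0.1182, 0.2057]
ee_rot: [[-0.902, 0.432, 0.002], [0.432, 0.902, -0.001], [-0.002, -0.0, -1.0]]
force: [0.6, 0.2, 0.3]
gripper_width: 0.021
grip_force: 0.0
```

>>> apply_moves(plan=[0,0,0,-1,-1,0,0,0,0,0,-1,-1,0,0,0,0,0,-1,-1,0,0,0,0,0,-1,-1,0,0])

```text
time: 2.1
tcp_pos: [0.4392, -0.0147, 0.2055]
ee_rot: [[-0.903, 0.43, 0.002], [0.43, 0.903, -0.001], [-0.002, -0.0, -1.0]]
force: [-0.1, 1.1, -0.0]
gripper_width: 0.004
grip_force: 0.0
```

>>> apply_moves(plan=[0,0,0.764,-1,-1,0,0,0,0,0.764,-1,-1,0,0,0,0,0.764,-1,-1,0,0,0,0,0.764,-1,-1,0,0,0,0,0.764,-1,-1,0,0])

```text
time: 2.6
tcp_pos: [0.4852, -0.144, 0.205]
ee_rot: [[-0.506, 0.863, -0.0], [0.863, 0.506, 0.002], [0.002, 0.001, -1.0]]
force: [0.0, 0.9, -0.5]
gripper_width: 0.004
grip_force: 0.0
```

```bash
cat > g.py <<'E'
from h import *
import sys
p=np.array([.5727,-.158,.53]);C,S=np.cos(p[2]),np.sin(p[2]);M=np.array([[C,-S],[S,C]])
s=robot.observe();R=s['ee_rot']
print('t',s['time'],'tcp',s['tcp_pos'].round(4),'fix xy mm',(M.T@(s['tcp_pos'][:2]-p[:2])*1e3).round(1),'F fix',(M.T@s['force'][:2]).round(2),s['force'][2].round(2),'w',round(s['gripper_width'],3))
print('tooly-yaw err',round(np.arctan2(R[1,1],R[0,1])-p[2],4),'tool axes in fix x,y:\n',(R[:2].T@M).round(3))
if len(sys.argv)>2:
    d=np.array([*(p[:2]+M@np.array([float(a)/1e3 for a in sys.argv[1:3]])),float(sys.argv[3])/1e3])-s['tcp_pos']
    print('shift shares',(R.T@d*10).round(3))
E
python3 g.py -82 -27 205
```

```text
t 2.6 tcp [ 0.4852 -0.144   0.205 ] fix xy mm [-68.4  56.3] F fix [0.46 0.76] -0.49 w 0.004
tooly-yaw err 0.0001 tool axes in fix x,y:
 [[-0.     1.   ]
 [ 1.     0.   ]
 [ 0.001  0.002]]
shift shares [-0.833 -0.136 -0.002]
```

>>> apply_moves(plan=[0,0,0,-0.83,-0.14,0,0,0,0,0,-0.83,-0.14,0,0,0,0,0,-0.83,-0.14,0.5,0,0,0,0,-0.83,-0.14,1,0,0,0,0,-0.83,-0.14,1,0,0,0,0,-0.83,-0.14,1,0])

```text
time: 3.2
tcp_pos: [0.5144, -0.2221, 0.1057]
ee_rot: [[-0.509, 0.861, -0.001], [0.861, 0.509, 0.001], [0.002, -0.0, -1.0]]
force: [0.2, 0.3, 0.7]
gripper_width: 0.002
grip_force: 0.0
```

>>> apply_moves(plan=[0,0,0,0,0,0.31,0,0,0,0,0,0,0.31,0,0,0,0,0,0,0.31,0])

```text
time: 3.5
tcp_pos: [0.5156, -0.2241, 0.0768]
ee_rot: [[-0.507, 0.862, 0.003], [0.862, 0.507, -0.001], [-0.003, 0.002, -1.0]]
force: [-0.1, -0.4, 0.8]
gripper_width: 0.004
grip_force: 0.0
```

```bash
python3 g.py -60 -27 74; python3 - <<'E'
from h import *
o=[]
for c,(u,v) in(('top',(292,180)),('side',(277,222))):
    o.append(cv2.resize(shot(c,c+'1')[v-33:v+33,u-33:u+33,::-1],None,fx=6,fy=6,interpolation=cv2.INTER_CUBIC))
cv2.imwrite('pics/z1.png',np.hstack(o))
E
```

```text
t 3.5 tcp [ 0.5156 -0.2241  0.0768] fix xy mm [-82.7 -28.1] F fix [-0.27 -0.3 ] 0.76 w 0.004
tooly-yaw err 0.0015 tool axes in fix x,y:
 [[-0.001  1.   ]
 [ 1.     0.001]
 [ 0.002 -0.003]]
shift shares [0.011 0.227 0.029]
```

View pics/z1.png

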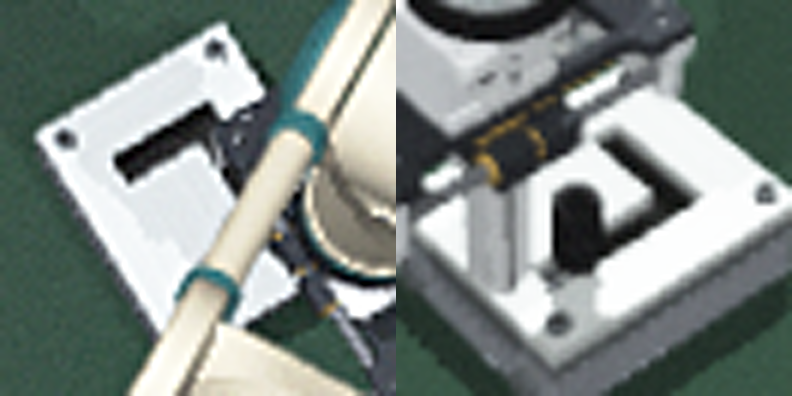

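The shut fingers stand at about crop pixel (497,240) in the side view, just behind the knob at (577,230). Pushing along the long leg now.

>>> apply_moves(plan=[0,0,0,0,0.15,0.03,0,0,0,0,0,0.25,0.03,0,0,0,0,0,0.35,0.03,0,0,0,0,0,0.45,0.03,0,0,0,0,0,0.55,0.03,0,0,0,0,0,0.65,0.03,0,0,0,0,0,0.75,0.03,0,0,0,0,0,0.83,0.03,0,0,0,0,0,0.86,0.03,0,0,0,0,0,0.86,0.03,0])

```text
time: 4.6
tcp_pos: [0.5888, -0.1799, 0.0712]
ee_rot: [[-0.506, 0.863, 0.0], [0.863, 0.506, 0.001], [0.001, 0.001, -1.0]]
force: [-0.6, 0.0, 0.0]
gripper_width: 0.005
grip_force: 0.0
```

```bash
python3 g.py 12 -27 74
```

```text
t 4.6 tcp [ 0.5888 -0.1799  0.0712] fix xy mm [  2.9 -27.1] F fix [-0.47  0.3 ] 0.01 w 0.005
tooly-yaw err 0.0001 tool axes in fix x,y:
 [[-0.     1.   ]
 [ 1.     0.   ]
 [ 0.001  0.001]]
shift shares [ 0.001  0.091 -0.028]
```

>>> apply_moves(plan=[0,0,0,0,0.03,0,0,0,0,0,0,0.05,0,0,0,0,0,0,0.06,0,0,0,0,0,0,0.07,0,0])

```text
time: 5.0
tcp_pos: [0.5938, -0.1769, 0.0712]
ee_rot: [[-0.505, 0.863, -0.001], [0.863, 0.505, 0.001], [0.001, -0.001, -1.0]]
force: [-1.9, 0.7, -0.2]
gripper_width: 0.005
grip_force: 0.8
```

>>> apply_moves(plan=[0,0,0,0,0.01,0,0,0,0,0,0,0.02,0,0,0,0,0,0,0.02,0,0])

```text
time: 5.3
tcp_pos: [0.596, -0.176, 0.0713]
ee_rot: [[-0.506, 0.863, -0.0], [0.863, 0.506, 0.0], [0.0, 0.0, -1.0]]
force: [-0.0, -0.8, -0.1]
gripper_width: 0.005
grip_force: 0.7
```

```bash
python3 g.py 12 -27 74;python3 - <<'E'
from h import *
o=[]
for c,(u,v) in(('top',(292,180)),('side',(277,222))):
    o.append(cv2.resize(shot(c,c+'2')[v-33:v+33,u-33:u+33,::-1],None,fx=6,fy=6,interpolation=cv2.INTER_CUBIC))
cv2.imwrite('pics/z2.png',np.hstack(o))
E
```

```text
t 5.3 tcp [ 0.596  -0.176   0.0713] fix xy mm [ 11.1 -27.3] F fix [-0.43 -0.71] -0.1 w 0.005
tooly-yaw err -0.0 tool axes in fix x,y:
 [[ 0.  1.]
 [ 1. -0.]
 [ 0.  0.]]
shift shares [ 0.003  0.009 -0.027]
```

View pics/z2.png

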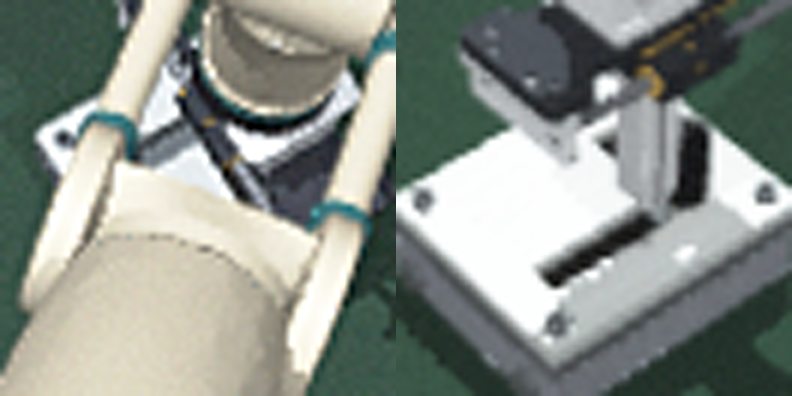

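The side view shows the grip at crop pixel (692,160), close to the corner, with the fingers behind it. There's no wall force yet, so I'll creep on.

>>> apply_moves(plan=[0,0,0,0,0.02,0,0,0,0,0,0,0.03,0,0,0,0,0,0,0.03,0,0])

```text
time: 5.7
tcp_pos: [0.5976, -0.1752, 0.0714]
ee_rot: [[-0.506, 0.863, -0.002], [0.863, 0.506, -0.001], [0.0, -0.002, -1.0]]
force: [-5.6, -2.8, 0.3]
gripper_width: 0.0
grip_force: 2.5
```

>>> apply_moves(plan=[0,0,0,0,0.01,0,0,0,0,0,0,0.02,0,0,0,0,0,0,0.02,0,0])

```text
time: 6.0
tcp_pos: [0.5977, -0.1751, 0.0715]
ee_rot: [[-0.506, 0.862, -0.005], [0.862, 0.506, -0.002], [0.001, -0.006, -1.0]]
force: [-7.6, -4.2, 3.0]
gripper_width: 0.006
grip_force: 4.4
```

The pin is firmly against the far wall at about 8.6 N. Now I'll back off and go round to its -y side.

>>> apply_moves(plan=[0,0,0,0,-0.2,0,0,0,0,0,0,-0.2,0,0,0,0,0,-0.36,-0.2,0,0,0,0,0,-0.36,-0.2,0,0,0,0,0,-0.36,0,0,0,0,0,0,-0.36,0.2,0,0,0,0,0,-0.36,0.2,0,0,0,0,0,-0.36,0.2,0,0])

```text
time: 6.8
tcp_pos: [0.6361, -0.194, 0.0713]
ee_rot: [[-0.506, 0.862, 0.0], [0.862, 0.506, 0.0], [0.0, 0.0, -1.0]]
force: [-0.3, -1.3, -0.7]
gripper_width: 0.004
grip_force: 0.0
```

```bash
python3 g.py 37 -48 71;python3 - <<'E'
from h import *
o=[]
for c,(u,v) in(('top',(292,180)),('side',(277,222))):
    o.append(cv2.resize(shot(c,c+'3')[v-33:v+33,u-33:u+33,::-1],None,fx=6,fy=6,interpolation=cv2.INTER_CUBIC))
cv2.imwrite('pics/z3.png',np.hstack(o))
E
```

```text
t 6.8 tcp [ 0.6361 -0.194   0.0713] fix xy mm [ 36.5 -63.1] F fix [-0.91 -1.02] -0.69 w 0.004
tooly-yaw err 0.001 tool axes in fix x,y:
 [[-0.001  1.   ]
 [ 1.     0.001]
 [ 0.     0.   ]]
shift shares [0.151 0.005 0.003]
```

View pics/z3.png

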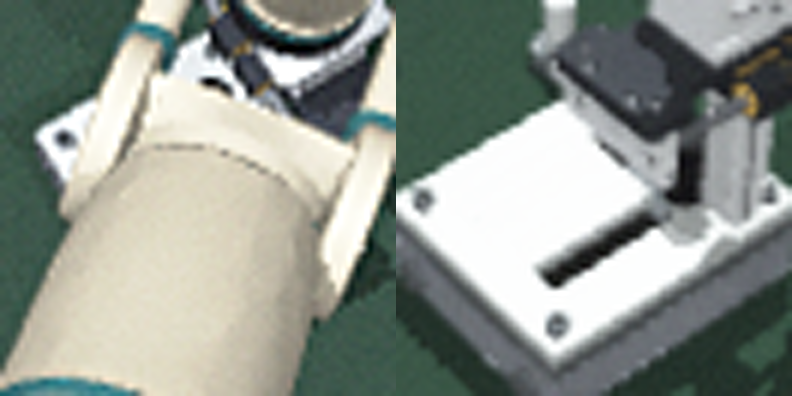

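The grip is still in the corner at (685,170), with the finger on its -y side at (730,165). Pushing along +y now.

>>> apply_moves(plan=[0,0,0,0.1,0,0,0,0,0,0,0.15,0,0,0,0,0,0,0.2,0,0,0,0,0,0,0.25,0,0,0,0,0,0,0.25,0,0,0])

```text
time: 7.4
tcp_pos: [0.6225, -0.1722, 0.0716]
ee_rot: [[-0.506, 0.863, -0.001], [0.863, 0.506, 0.001], [0.001, -0.0, -1.0]]
force: [0.2, 0.5, 0.4]
gripper_width: 0.005
grip_force: 0.0
```

>>> apply_moves(plan=[0,0,0,0.08,0,0,0,0,0,0,0.16,0,0,0,0,0,0,0.24,0,0,0,0,0,0,0.32,0,0,0,0,0,0,0.36,0,0,0,0,0,0,0.38,0,0,0,0,0,0,0.38,0,0,0])

```text
time: 8.1
tcp_pos: [0.6036, -0.1395, 0.0715]
ee_rot: [[-0.506, 0.863, -0.001], [0.863, 0.506, 0.001], [0.001, 0.0, -1.0]]
force: [-0.0, -0.5, -0.8]
gripper_width: 0.002
grip_force: 0.0
```

```bash
python3 g.py 37 6 71
```

```text
t 8.1 tcp [ 0.6036 -0.1395  0.0715] fix xy mm [36.1  0.4] F fix [-0.27 -0.37] -0.77 w 0.002
tooly-yaw err 0.0002 tool axes in fix x,y:
 [[-0.     1.   ]
 [ 1.     0.   ]
 [ 0.     0.001]]
shift shares [0.056 0.009 0.005]
```

Free travel well past the corner. Creeping to the end wall.

>>> apply_moves(plan=[0,0,0,0.03,0,0,0,0,0,0,0.05,0,0,0,0,0,0,0.06,0,0,0,0,0,0,0.06,0,0,0])

```text
time: 8.5
tcp_pos: [0.602, -0.1365, 0.0715]
ee_rot: [[-0.506, 0.863, 0.002], [0.863, 0.506, -0.003], [-0.003, 0.001, -1.0]]
force: [3.1, -3.9, -1.7]
gripper_width: 0.003
grip_force: 2.5
```

>>> apply_moves(plan=[0,0,0,0.02,0,0,0,0,0,0,0.03,0,0,0,0,0,0,0.03,0,0,0])

```text
time: 8.8
tcp_pos: [0.6019, -0.1363, 0.0716]
ee_rot: [[-0.506, 0.862, 0.005], [0.862, 0.506, -0.007], [-0.008, 0.001, -1.0]]
force: [3.7, -8.9, -4.6]
gripper_width: 0.007
grip_force: 5.0
```

```bash
python3 g.py 37 6 71
```

```text
t 8.8 tcp [ 0.6019 -0.1363  0.0716] fix xy mm [36.2  4. ] F fix [-1.35 -9.56] -4.62 w 0.007
tooly-yaw err 0.0007 tool axes in fix x,y:
 [[-0.001  1.   ]
 [ 1.     0.001]
 [ 0.001 -0.008]]
shift shares [0.02  0.008 0.006]
```

The end wall is reached at about 9.6 N. I'll retreat, lift and look.

>>> apply_moves(plan=[0,0,0,-0.2,0,0,0,0,0,0,-0.3,0,0,0,0,0,0,-0.3,0,-0.5,0,0,0,0,-0.3,0,-1,0,0,0,0,-0.3,0,-1,0,0,0,0,-0.3,0,-1,0])

```text
time: 9.4
tcp_pos: [0.6149, -0.158, 0.1728]
ee_rot: [[-0.505, 0.863, 0.002], [0.863, 0.505, 0.0], [-0.001, 0.002, -1.0]]
force: [0.2, 0.2, -0.5]
gripper_width: 0.004
grip_force: 0.0
```

>>> apply_moves(plan=[0,0,0,-1,-1,0,0,0,0,0,-1,-1,0,0,0,0,0,-1,-1,0,0,0,0,0,-1,-1,0,0])

```text
time: 9.8
tcp_pos: [0.5761, -0.2993, 0.1686]
ee_rot: [[-0.501, 0.865, -0.005], [0.865, 0.501, 0.001], [0.003, -0.004, -1.0]]
force: [0.8, 0.0, 0.1]
gripper_width: 0.004
grip_force: 0.0
```

>>> apply_moves(plan=[0,0,0,-1,-1,0,0,0,0,0,-1,-1,0,0,0,0,0,-1,-1,0,0,0,0,0,-1,-1,0,0])

```text
time: 10.2
tcp_pos: [0.5409, -0.4356, 0.1686]
ee_rot: [[-0.501, 0.865, -0.003], [0.865, 0.501, 0.001], [0.003, -0.002, -1.0]]
force: [0.3, 1.0, 0.1]
gripper_width: 0.003
grip_force: 0.0
```

```bash
python3 g.py;python3 - <<'E'
from h import *
p=np.array([.5727,-.158,.53]);C,S=np.cos(p[2]),np.sin(p[2])
w=lambda x,y,z:(p[0]+C*x-S*y,p[1]+S*x+C*y,z)
o=[]
for c,(u,v) in(('top',(292,180)),('side',(277,222))):
    im=cv2.resize(shot(c,c+'4')[v-33:v+33,u-33:u+33,::-1],None,fx=6,fy=6,interpolation=cv2.INTER_CUBIC)
    for y in(.027,.017):
        q=(proj(c,w(.037,y,.1))-[u-33,v-33]+.5)*6;cv2.circle(im,tuple(int(t) for t in q),3,(255,0,255) if y>.02 else (0,255,255),-1)
    o.append(im)
cv2.imwrite('pics/z4.png',np.hstack(o))
E
```

```text
t 10.2 tcp [ 0.5409 -0.4356  0.1686] fix xy mm [-167.8 -223.4] F fix [0.76 0.71] 0.06 w 0.003
tooly-yaw err -0.0047 tool axes in fix x,y:
 [[ 0.005  1.   ]
 [ 1.    -0.005]
 [-0.002  0.003]]
```

View pics/z4.png

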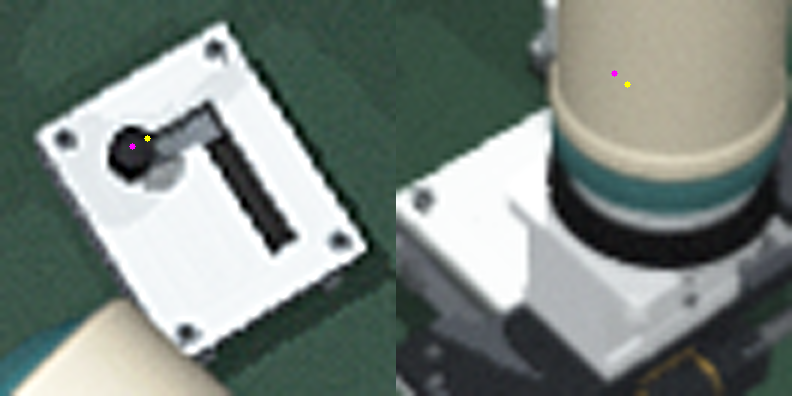

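The top view shows the grip at (133,150). The predicted very end is (132,146), so the pin is home, and the arm is clear.

```bash
python3 -c "
from plant import robot
print(robot.job_done())"
```

```text
the job is handed in; nothing more can be done
None
```

I pushed the L-slot fixture's pin to the corner and then fully home to the end of the short leg; the last top view shows its grip within 3 mm of the end position. I handed the job in with the arm clear after about 10 s, and the hand-in call returned no verdict.

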